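# Sieve the tumbling stones out of a batch of bushes

### The arm

A 6-joint arm with a two-finger parallel gripper is mounted at the origin on a cart in front of the work surface, level with it; the furniture and walls round the work are solid. World frame = base frame: x ahead of the robot, y to its left, z up, the work surface at z = 0. Lengths are in m, angles in rad, forces in N, time in s.
With the tool pointing down it reaches from about 0.35 to 0.85 m from the base axis. Payload 8.1 kg.
Tool frame: the origin (TCP) lies between the finger pads; the fingertips stand 25 mm ahead of it and the grasp point (between the pads) lies 6 mm ahead of it (robot.tip_extent is the distance from the TCP to the fingertips, in m); z points along the fingers, y is the direction in which the jaws open and shut (so a half turn about z gives the same grasp; the last joint's range is limited). The gripper opens to 93 mm and grips with 3 to 60 N. Pads are 15 mm wide; open, the fingers measure 128 mm over their backs; the gripper's body (75 mm by 188 mm) begins 65 mm behind the grasp point.
Start: joints at [-1.39, 0.13, 1.488, -0, 1.523, -0.085], TCP at [0.158, -0.579, 0.244] pointing down, gripper open.
Joint ranges: [-2.96, 2.96], [-0.89, 2.26], [0.02, 2.5], [-1.34, 4.48], [0, 2.73], [-2.66, 2.66]. Speed limits (rad/s): [2.39, 2.39, 2.79, 3.14, 3.14, 3.14].

### API

Orientations are given as a rotation vector (axis times angle).
In Python, from plant import robot gives the robot as it stands.
- The arm moves only by the tool drive_tool, never from a script. Its argument "increments" is a list of rows, each a list of 7 numbers: the closure, from 0 (fully open) to 1 (shut), then the shift along the world's x, y, z in units of 25 mm (1.0 is 25 mm), then the turn, a rotation vector about the world's x, y, z in rad. In form: [[gripper, dx, dy, dz, rx, ry, rz], ...]. A call has 1 to 20 rows; each row is the pose to reach, as a shift and turn from the pose commanded when the call began; what a row does not reach only later rows make up. A row lasts 1/12 s, in which the tool goes at most 41.7 mm and 7.16 degrees, less where a joint would pass 70% of its speed; a pose out of reach is approached as far as the arm can. A call with a gripper value outside its range is refused whole. The fingers move at their own pace and stop on an object; "squeeze" is the grip in N (left out, the last holds). Time passes only in rows, so rows that repeat a pose let the fingers close. It gives the time, the measured TCP pose, the force and the opening at its end, in the units of the state.
- robot.read_state(): the state, without advancing time (a new reading comes with each control period).
- robot.read_camera(name): name is "scene" or "top"; returns a dict with "image" (480x640x3 uint8, red, green, blue), "fx", "fy", "cx", "cy" (pixels), "T" (4x4, takes a point from camera to world coordinates). Camera axes: x right, y down, z forward; pixel columns grow to the right and rows downward; lengths in m; the calibration is good to about 2 mm. A picture is of the moment at which its call begins. There is no depth.
- robot.close_job(): hands the job in, once; it reports no verdict.
The state is a dict: "t": time; "q": joint angles; "dq": joint speeds; "joint_torque": joint torques, N m; "tool_pos": TCP position; "orientation": TCP orientation; "force": force on the tool from outside, world axes, zero at the start; "wrist_torque": the same for the moment, N m; "opening": finger opening in m.
Only numpy, scipy, OpenCV 4.12 (cv2) and the standard library are available. Lean on these libraries where they do the work, as an engineer would, in place of code of your own. Each camera call takes 0.05 s, during which the arm holds its last target.

### The job

The deburred bushes came from the tumbler with the green tumbling stones still among them: take the sieve by its red grip and shake it over the grey catch box until every stone has dropped through into the box and only the bushes are left on it. Then tip the bushes out over the sieve's nose into the blue parts tray, and set the empty sieve back level on the rails of the catch box, runners between the rails, as it stood. Leave the other things on the bench alone.

Things in the scene. Friction and masses are not known exactly. Their poses are not given: they have to be found in the camera images.
- catch_box: grey open sheet-metal box, fixed to the bench, 248 (its x) x 158 (its y) mm; origin: centre of its underside, on the bench; z up. Floor 4 mm thick. Its end walls are only 36 mm high, inner faces 240 mm apart; its long side walls are the rails for the sieve
- catch_box_rails (a point): point midway between the two rails at the height of their tops (50 mm over the bench, over the box's origin; the box's axes). The rails are the box's long walls along its x, 4 mm thick with black edging, 150 mm apart inside
- parts_tray: blue square parts tray with black rubber lining, fixed to the bench; 170 x 170 mm (178 over the rim), walls 42 mm high and 4 mm thick, inner floor 7 mm above the bench. Origin: centre of its underside; z up. Mind what is above the bench: a laser head on the left (x 0.46 to 0.63, y 0.02 to 0.16 m, 0.15 to 0.34 m up) and a monitor behind (beyond x = 0.78, y 0 to -0.40 m, from 0.18 m up)
- sieve: loose hand sieve, about 0.3 kg empty. Origin: centre of the underside of its plate (176 along x, 162 along y, 4 mm thick), at rail-top height when seated; z up. It starts seated on the rails, about mid-box, its x along the box's x, the pouring nose at its -x end towards the robot. Steel walls 36 mm high on both sides (100 mm apart inside) and at the +x end (inner face at x = 84 mm)
- sieve_plate (a point): centre of the top face of the sieve's polished plate (sieve's axes). 15 round holes of 22 mm, 34 mm pitch, centred here: 5 along x, 3 along y; 12 mm webs. Stones and bushes start to slide on it at a slope of about 12 degrees (10 to 15) or when it is shaken harder than about 0.22 g
- sieve_runners (a point): point midway between the lower edges of the two black runners, 9 mm below the plate's underside. The runners hang under the plate's side wings, 130 mm long along x, outer faces at y = +-72 mm. Seated, the wings lie on the rails and both runners hang between them with 3 mm play a side; the sieve can slide along the rails
- sieve_grip (a point): centre of the sieve's red grip: a flat-sided bar 16 mm thick (along the sieve's x), 72 mm long (along its y), 26 mm high; 96 mm above the plate's underside, at x = -6 mm of the sieve. Its axes are the sieve's. Two flat uprights carry it at y = +-54 mm; below it is open down to the plate
- sieve_nose (a point): middle of the lip of the sieve's pouring nose, an open ramp 30 mm long that rises 15 degrees from the plate, between cheeks 100 mm apart: x = -116, y = 0, z = +12 mm in the sieve's frame; axes as the sieve's
- part_1_centre (a point): centre of a bush: cream-coloured turned ring with a small bore, 30 mm across, 22 mm high, about 50 g; it starts standing flat on the sieve plate. Too large for the holes
- part_2_centre (a point): centre of a bush: cream-coloured turned ring with a small bore, 30 mm across, 22 mm high, about 50 g; it starts standing flat on the sieve plate. Too large for the holes
- part_3_centre (a point): centre of a bush: cream-coloured turned ring with a small bore, 30 mm across, 22 mm high, about 50 g; it starts standing flat on the sieve plate. Too large for the holes
- stone_1_centre (a point): centre of a green tumbling stone: triangular prism, 16 mm sides, 10 mm thick, about 10 g; it starts lying flat on a web of the sieve plate between four holes. It drops through a hole once shaken over one; then its centre lies 5 to 15 mm above the box floor
- stone_2_centre (a point): centre of a green tumbling stone: triangular prism, 16 mm sides, 10 mm thick, about 10 g; it starts lying flat on a web of the sieve plate between four holes. It drops through a hole once shaken over one; then its centre lies 5 to 15 mm above the box floor
- stone_3_centre (a point): centre of a green tumbling stone: triangular prism, 16 mm sides, 10 mm thick, about 10 g; it starts lying flat on a web of the sieve plate between four holes. It drops through a hole once shaken over one; then its centre lies 5 to 15 mm above the box floor
- stone_4_centre (a point): centre of a green tumbling stone: triangular prism, 16 mm sides, 10 mm thick, about 10 g; it starts lying flat on a web of the sieve plate between four holes. It drops through a hole once shaken over one; then its centre lies 5 to 15 mm above the box floor
- stone_5_centre (a point): centre of a green tumbling stone: triangular prism, 16 mm sides, 10 mm thick, about 10 g; it starts lying flat on a web of the sieve plate between four holes. It drops through a hole once shaken over one; then its centre lies 5 to 15 mm above the box floor
- swab_tub: bystander, loose: white tub with green lid, 60 mm wide, 70 high mm; origin at the centre of its underside. Leave it alone
- brush: bystander, loose: wooden-handled brush lying down, 24x154x18 mm; origin at the centre of its underside. Leave it alone
- grease_tube: bystander, loose: white grease tube with red cap lying down, 28x86x20 mm; origin at the centre of its underside. Leave it alone
- loupe: bystander, loose: black waisted magnifier standing upright, 37x37x33 mm; origin at the centre of its underside. Leave it alone
There are look-alikes about, which are no part of the job. Leave any orange look-alike of the part that bears part_3_centre alone.

How it is judged:
By the outcome, as a careful person would: the job done as asked, in the order asked, and still so for the second after the job is handed in, with the robot touching nothing.
It also fails if it takes over 72 s, if anything falls off the work surface, if the arm or the gripper's body presses on something with over 40 N, if the wrist force passes 120 N, or if a joint passes its speed limit or range.

## Working session

There is one attempt and no reset: what is moved stays moved. The work goes in short steps, Python scripts to look and compute and a tool call to move; the robot and the scene stay as the last step left them, time stands still between calls to the robot, and variables do not carry over. Pictures are saved under pics/ and viewed, and the job is handed in when it is done.

Besides the shell and the picture viewer there is one more tool, called after ">>>" as name([rows], argument=value, ...), one row to a line, values as JSON. drive_tool: Moves the arm, as the interface text tells. Its arguments: {"type":"object","properties":{"increments":{"type":"array"},"squeeze":{"type":"number"}},"required":["increments"]}

```bash
ls; mkdir -p pics
python3 - <<'E'
from plant import robot
import cv2,numpy as np
for n in ("scene","top"):
    c=robot.read_camera(n); cv2.imwrite(f"pics/{n}0.png",c["image"][:,:,::-1]); print(n,c["fx"],c["fy"],c["cx"],c["cy"]);print(np.round(c["T"],4).tolist())
s=robot.read_state();print({k:np.round(v,3).tolist() for k,v in s.items()})
E
```

```text
pics
scene 585.0298000747352 585.0298000747352 309.38149056352324 242.56056682279856
[[-0.6461, -0.6042, 0.4663, 0.0916], [-0.7632, 0.5072, -0.4003, 0.171], [0.0053, -0.6145, -0.7889, 0.9995], [0.0, 0.0, 0.0, 1.0]]
top 470.19104299395974 470.19104299395974 317.5661010678978 235.7566420108871
[[0.0024, -0.9964, 0.0852, 0.5372], [-1.0, -0.0016, 0.0092, -0.279], [-0.009, -0.0852, -0.9963, 1.193], [0.0, 0.0, 0.0, 1.0]]
{'t': 0.1, 'q': [-1.39, 0.131, 1.489, -0.0, 1.523, -0.085], 'dq': [-0.001, -0.003, -0.002, -0.0, -0.0, -0.0], 'joint_torque': [0.001, -56.134, -49.31, 0.077, 0.029, -0.0], 'tool_pos': [0.158, -0.578, 0.243], 'orientation': [-3.112, -0.416, 0.0], 'force': [-1.074, 0.607, 0.576], 'wrist_torque': [0.047, 0.052, 0.051], 'opening': 0.093}
```

View pics/scene0.png

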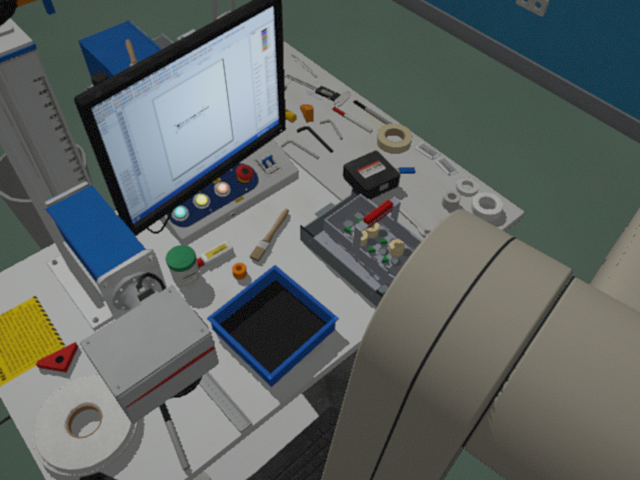

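View pics/top0.png

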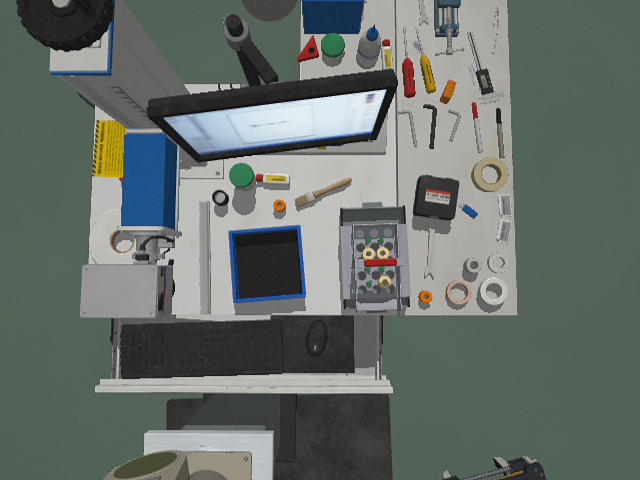

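Run:
```python
import cv2
i=cv2.imread("pics/top0.png"); cv2.imwrite("pics/top0c.png",cv2.resize(i[195:325,215:425],None,fx=3.8,fy=3.8,interpolation=cv2.INTER_CUBIC))
i=cv2.imread("pics/scene0.png"); cv2.imwrite("pics/scene0c.png",cv2.resize(i[180:310,290:450],None,fx=4.5,fy=4.5,interpolation=cv2.INTER_CUBIC))
```

```text
(no output)
```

View pics/top0c.png

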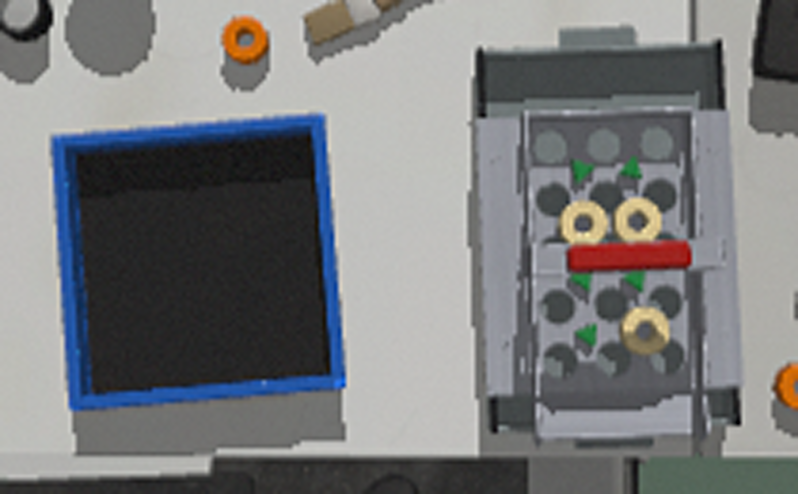

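View pics/scene0c.png

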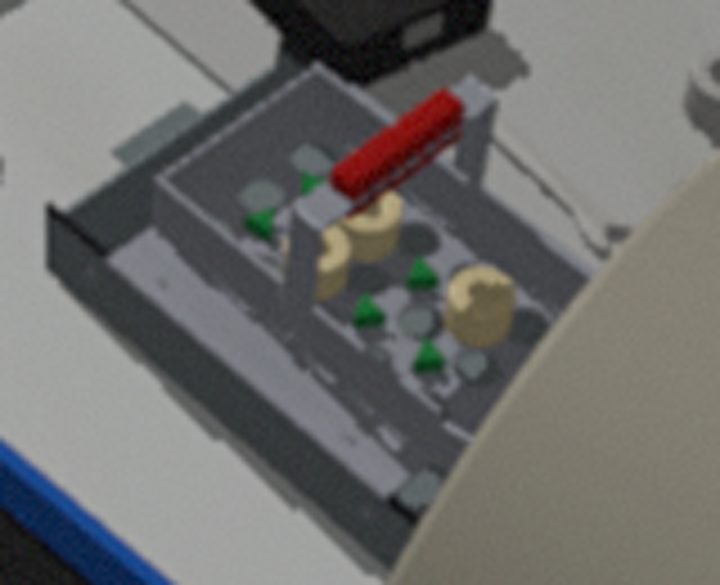

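```bash
cat > h.py <<'E'
import numpy as np
K=470.19104299395974;CX,CY=317.5661,235.7566
T=np.array([[0.0024,-0.9964,0.0852,0.5372],[-1.0,-0.0016,0.0092,-0.279],[-0.009,-0.0852,-0.9963,1.193]])
def w(u,v,z,T=T,K=K,cx=CX,cy=CY):
    d=T[:,:3]@np.array([(u-cx)/K,(v-cy)/K,1.]); return T[:,3]+d*(z-T[2,3])/d[2]
def crop(a,b,z): return w(215+a/3.8-.37,195+b/3.8-.37,z)
Ks=585.0298;Ts=np.array([[-0.6461,-0.6042,0.4663,0.0916],[-0.7632,0.5072,-0.4003,0.171],[0.0053,-0.6145,-0.7889,0.9995]])
def ws(u,v,z): return w(u,v,z,Ts,Ks,309.3815,242.5606)
E
python3 - <<'E'
from h import *
p=lambda n,a,b,z:print(n,np.round(crop(a,b,z),4))
p('gripL',569,256,.159);p('gripR',690,253,.159)
for n,a,b in(('TL',480,48),('TR',720,42),('BL',493,430),('BR',738,425)):p('box'+n,a,b,.05)
for n,a,b in(('TL',53,137),('TR',325,115),('BL',72,409),('BR',344,386)):p('tray'+n,a,b,.042)
for n,a,b in(('noseL',540,437),('noseR',692,432)):p(n,a,b,.066)
for n,a,b in(('h1',549,146),('h2',603,144),('h3',657,143),('h13',560,361),('h15',665,356)):p(n,a,b,.054)
p('orange',245,40,.022)
for n,a,b in(('p1',583,222),('p2',638,220),('p3',645,329)):p(n,a,b,.076)
for n,a,b in(('s',581,170),('s',629,168),('s',581,281),('s',634,279),('s',586,335)):p(n,a,b,.064)
p('endwallTL',527,111,.09);p('endwallTR',692,109,.09)
for a,b in((335,180),(460,100)): print('scene grip',ws(290+a/4.5-.39,180+b/4.5-.39,.159))
E
```

```text
gripL [ 0.568  -0.3723  0.159 ]
gripR [ 0.5699 -0.4421  0.159 ]
boxTL [ 0.7052 -0.3256  0.05  ]
boxTR [ 0.7092 -0.4802  0.05  ]
boxBL [ 0.461  -0.3334  0.05  ]
boxBR [ 0.4646 -0.4884  0.05  ]
trayTL [ 0.6478 -0.0491  0.042 ]
trayTR [ 0.6624 -0.2254  0.042 ]
trayBL [ 0.473  -0.0645  0.042 ]
trayBR [ 0.4881 -0.2386  0.042 ]
noseL [ 0.4578 -0.3619  0.066 ]
noseR [ 0.4612 -0.4567  0.066 ]
h1 [ 0.6414 -0.3694  0.054 ]
h2 [ 0.6427 -0.404   0.054 ]
h3 [ 0.6434 -0.4385  0.054 ]
h13 [ 0.5047 -0.3757  0.054 ]
h15 [ 0.508  -0.4421  0.054 ]
orange [ 0.7144 -0.1712  0.022 ]
p1 [ 0.5917 -0.3887  0.076 ]
p2 [ 0.593 -0.423  0.076]
p3 [ 0.5252 -0.4267  0.076 ]
s [ 0.6252 -0.3888  0.064 ]
s [ 0.6265 -0.4192  0.064 ]
s [ 0.5551 -0.3883  0.064 ]
s [ 0.5564 -0.4217  0.064 ]
s [ 0.5213 -0.3913  0.064 ]
endwallTL [ 0.6599 -0.3531  0.09  ]
endwallTR [ 0.6613 -0.4553  0.09  ]
scene grip [ 0.5640567  -0.36952648  0.159     ]
scene grip [ 0.56216325 -0.44149234  0.159     ]
```

Candidates: red grip in the top view at (380,261), with no other red bar near it. The red screwdriver at (408,75) and the red pen at (477,120) aren't on the sieve. The bushes are the three cream rings on the plate at (368,253), (382,252) and (384,281). The orange rings at (279,205) and (425,297) and the white and pink rings at the right are look-alikes. The crop confirms that the grip sits across the sieve and that there are 5 green stones on the webs.

The measured sizes fit the given ones: grip 70 mm, rails 155 mm, tray 176 mm, hole pitch 34 mm. I'll now move above the grip.

>>> drive_tool([
  [0,16.42,6.88,0,0,0,1.335],
  [0,16.42,6.88,0,0,0,1.335],
  [0,16.42,6.88,0,0,0,1.335],
  [0,16.42,6.88,0,0,0,1.335],
  [0,16.42,6.88,0,0,0,1.335],
  [0,16.42,6.88,0,0,0,1.335],
  [0,16.42,6.88,0,0,0,1.335],
  [0,16.42,6.88,0,0,0,1.335],
  [0,16.42,6.88,0,0,0,1.335],
  [0,16.42,6.88,0,0,0,1.335],
  [0,16.42,6.88,0,0,0,1.335],
  [0,16.42,6.88,0,0,0,1.335],
  [0,16.42,6.88,0,0,0,1.335],
  [0,16.42,6.88,0,0,0,1.335],
  [0,16.42,6.88,0,0,0,1.335],
  [0,16.42,6.88,0,0,0,1.335],
])

```text
t: 1.43
tool_pos: [0.5669, -0.4079, 0.2438]
orientation: [-2.191, -2.252, 0.0]
force: [0.5, -1.0, 0.6]
opening: 0.093
```

```bash
cat >> h.py <<'E'
def pic(n,name,box=None,f=1):
    from plant import robot
    import cv2
    i=robot.read_camera(n)["image"][:,:,::-1]
    if box: i=i[box[1]:box[3],box[0]:box[2]]
    cv2.imwrite("pics/"+name,cv2.resize(np.ascontiguousarray(i),None,fx=f,fy=f,interpolation=cv2.INTER_CUBIC))
def st():
    from plant import robot
    from scipy.spatial.transform import Rotation as R
    s=robot.read_state(); M=R.from_rotvec(s["orientation"]).as_matrix()
    print({k:np.round(s[k],4).tolist() for k in("t","q","tool_pos","force","opening")}); print("ytool",np.round(M[:,1],3),"ztool",np.round(M[:,2],3))
E
python3 -c "
from h import *
st(); pic('scene','s1.png',(250,130,450,290),4)"
```

```text
{'t': 1.4333, 'q': [-0.6969, 0.3985, 1.1731, -0.0002, 1.57, -0.7245], 'tool_pos': [0.5669, -0.4079, 0.2438], 'force': [0.5385, -1.0046, 0.6347], 'opening': 0.093}
ytool [ 1.     0.028 -0.   ] ztool [-0. -0. -1.]
```

View pics/s1.png

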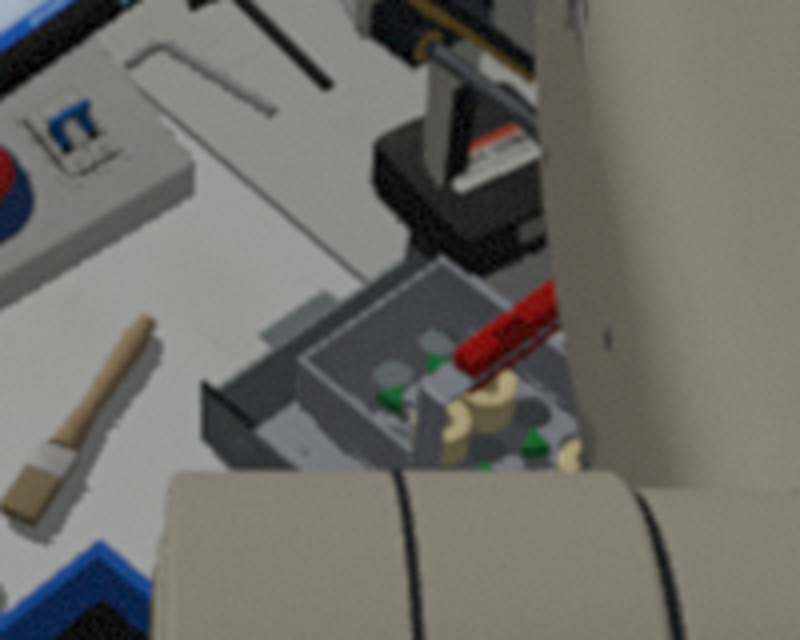

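>>> drive_tool([
  [0,0,0,-1,0,0,0],
  [0,0,0,-2,0,0,0],
  [0,0,0,-2.8,0,0,0],
  [0,0,0,-3.4,0,0,0],
  [0,0,0,-3.68,0,0,0],
  [0,0,0,-3.68,0,0,0],
  [0,0,0,-3.68,0,0,0],
  [1,0,0,-3.68,0,0,0],
  [1,0,0,-3.68,0,0,0],
  [1,0,0,-3.68,0,0,0],
  [1,0,0,-3.68,0,0,0],
  [1,0,0,-3.68,0,0,0],
  [1,0,0,-3.68,0,0,0],
  [1,0,0,-3.68,0,0,0],
  [1,0,0,-3.68,0,0,0],
  [1,0,0,-3.68,0,0,0],
  [1,0,0,-3.68,0,0,0],
  [1,0,0,-3.68,0,0,0],
], squeeze=50)

```text
t: 2.98
tool_pos: [0.5681, -0.4069, 0.1516]
orientation: [-2.188, -2.254, 0.0]
force: [0.2, -0.2, -0.3]
opening: 0.0243
```

```bash
python3 -c "
from h import *
st(); pic('top','t1.png',(320,190,430,325),4.4); pic('scene','s2.png',(250,130,450,290),4)"
```

```text
{'t': 2.9833, 'q': [-0.6949, 0.4479, 1.2788, -0.0, 1.415, -0.7249], 'tool_pos': [0.5681, -0.4069, 0.1516], 'force': [0.2082, -0.1507, -0.2608], 'opening': 0.0243}
ytool [ 1.    0.03 -0.  ] ztool [-0.  0. -1.]
```

View pics/t1.png

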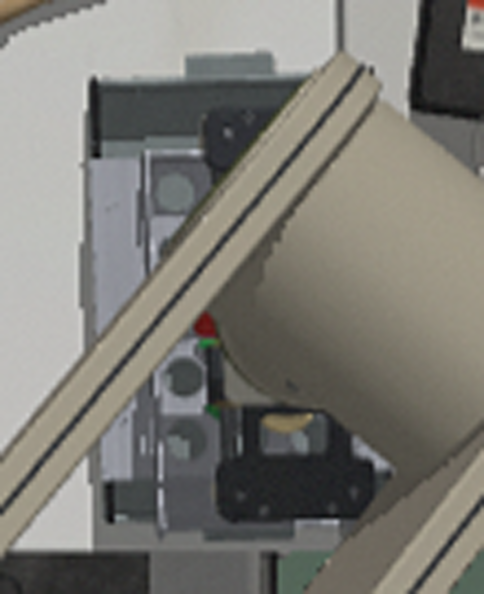

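View pics/s2.png

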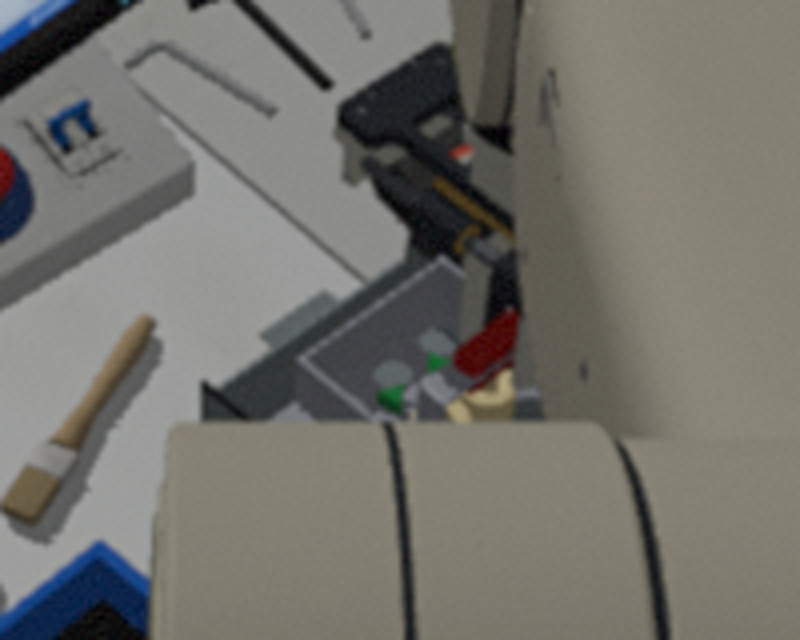

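>>> drive_tool([
  [1,0,0,0,0,0,0],
  [1,0,0,0,0,0,0],
  [1,0,0,0,0,0,0],
  [1,0,0,0,0,0,0],
  [1,0,0,0,0,0,0],
  [1,0,0,0,0,0,0],
  [1,0,0,0.1,0,0,0],
  [1,0,0,0.3,0,0,0],
  [1,0,0,0.5,0,0,0],
  [1,0,0,0.7,0,0,0],
  [1,0,0,0.8,0,0,0],
  [1,0.1,0,0.8,0,0.02,0],
  [1,0.3,0,0.8,0,0.04,0],
  [1,0.5,0,0.8,0,0.05,0],
  [1,0.6,0,0.8,0,0.05,0],
  [1,0.6,0,0.8,0,0.05,0],
], squeeze=55)

```text
t: 4.42
tool_pos: [0.5838, -0.4068, 0.1716]
orientation: [-2.162, -2.229, 0.053]
force: [-0.2, -0.2, -6.0]
opening: 0.0162
```

```bash
python3 -c "
from h import *
st(); pic('top','t2.png',(320,190,430,325),4.4)"
```

```text
{'t': 4.4167, 'q': [-0.6654, 0.5083, 1.1632, -0.0305, 1.5089, -0.6936], 'tool_pos': [0.5838, -0.4068, 0.1716], 'force': [-0.2177, -0.2383, -5.9599], 'opening': 0.0162}
ytool [ 0.998  0.031 -0.049] ztool [-0.049 -0.    -0.999]
```

View pics/t2.png

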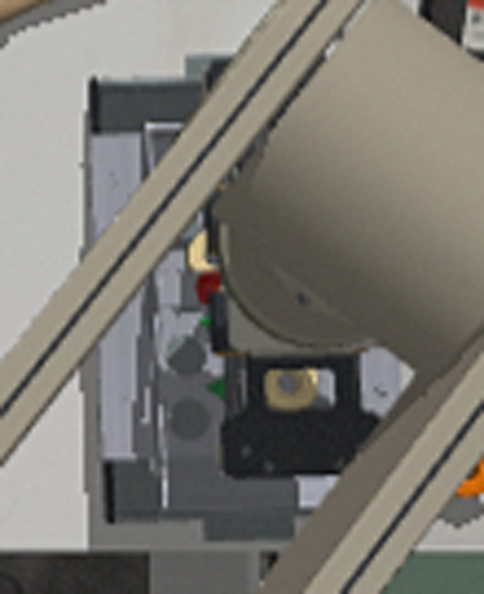

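>>> drive_tool([
  [1,0.6,0,0,0,0,0],
  [1,0,0.6,0,0,0,0],
  [1,-0.6,0,0,0,0,0],
  [1,0,-0.6,0,0,0,0],
  [1,0.6,0,0,0,0,0],
  [1,0,0.6,0,0,0,0],
  [1,-0.6,0,0,0,0,0],
  [1,0,-0.6,0,0,0,0],
  [1,0.6,0,0,0,0,0],
  [1,0,0.6,0,0,0,0],
  [1,-0.6,0,0,0,0,0],
  [1,0,-0.6,0,0,0,0],
  [1,0.6,0,0,0,0,0],
  [1,0,0.6,0,0,0,0],
  [1,-0.6,0,0,0,0,0],
  [1,0,-0.6,0,0,0,0],
  [1,0,0,0,0,0,0],
  [1,0,0,0,0,0,0],
  [1,0,0,0,0,0,0],
])

```text
t: 6.05
tool_pos: [0.583, -0.4066, 0.1718]
orientation: [-2.162, -2.229, 0.054]
force: [-0.6, -0.6, -5.6]
opening: 0.0164
```

```bash
python3 -c "
from h import *
st(); pic('top','t3.png',(320,190,430,325),4.4); pic('scene','s3.png',(250,130,450,290),4)"
```

```text
{'t': 6.05, 'q': [-0.6659, 0.5068, 1.1649, -0.0308, 1.5093, -0.694], 'tool_pos': [0.583, -0.4066, 0.1718], 'force': [-0.6103, -0.6463, -5.5825], 'opening': 0.0164}
ytool [ 0.998  0.031 -0.05 ] ztool [-0.05   0.    -0.999]
```

View pics/t3.png

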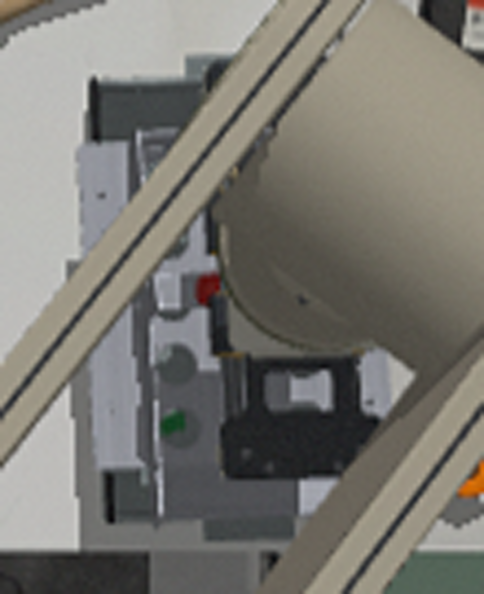

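View pics/s3.png

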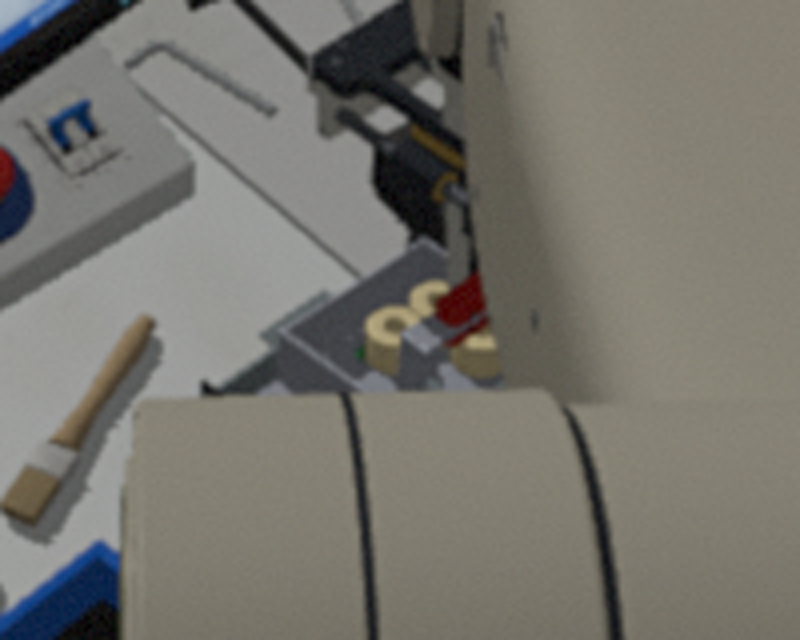

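>>> drive_tool([
  [1,-0.3,0,0,0,-0.05,0],
  [1,0,-0.6,0,0,-0.06,0],
  [1,-0.6,0,0,0,-0.06,0],
  [1,0,0.6,0,0,-0.06,0],
  [1,0.6,0,0,0,-0.06,0],
  [1,0,-0.6,0,0,-0.06,0],
  [1,-0.6,0,0,0,-0.06,0],
  [1,0,0.6,0,0,-0.06,0],
  [1,0.6,0,0,0,-0.06,0],
  [1,0,-0.6,0,0,-0.06,0],
  [1,-0.6,0,0,0,-0.06,0],
  [1,0,0.6,0,0,-0.06,0],
  [1,0.6,0,0,0,-0.06,0],
  [1,0,-0.6,0,0,-0.06,0],
  [1,-0.6,0,0,0,-0.06,0],
  [1,0,0.6,0,0,-0.06,0],
  [1,0,0,0,0,-0.05,0],
  [1,0,0,0,0,-0.05,0],
  [1,0,0,0,0,-0.05,0],
])

```text
t: 7.73
tool_pos: [0.5832, -0.4078, 0.1727]
orientation: [2.187, 2.253, -0.0]
force: [0.0, 0.8, -5.9]
opening: 0.0163
```

```bash
python3 -c "
from h import *
st(); pic('top','t4.png',(320,190,430,325),4.4); pic('scene','s4.png',(250,130,450,290),4)"
```

```text
{'t': 7.7333, 'q': [-0.682, 0.4663, 1.2157, -0.0004, 1.4576, -0.7114], 'tool_pos': [0.5832, -0.4078, 0.1727], 'force': [0.0158, 0.7691, -5.9148], 'opening': 0.0163}
ytool [1.    0.03  0.001] ztool [ 0.001 -0.002 -1.   ]
```

View pics/t4.png

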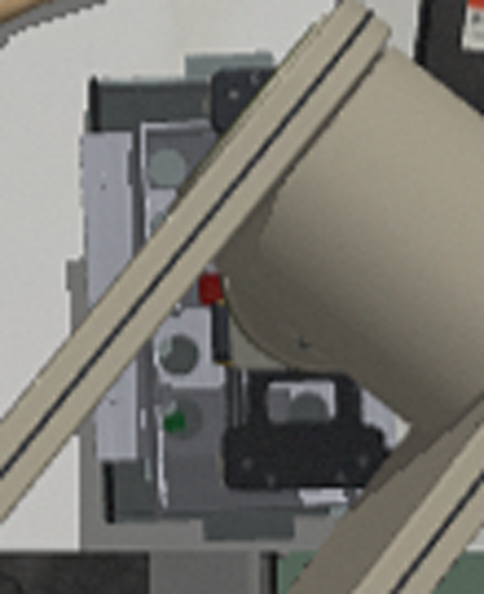

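View pics/s4.png

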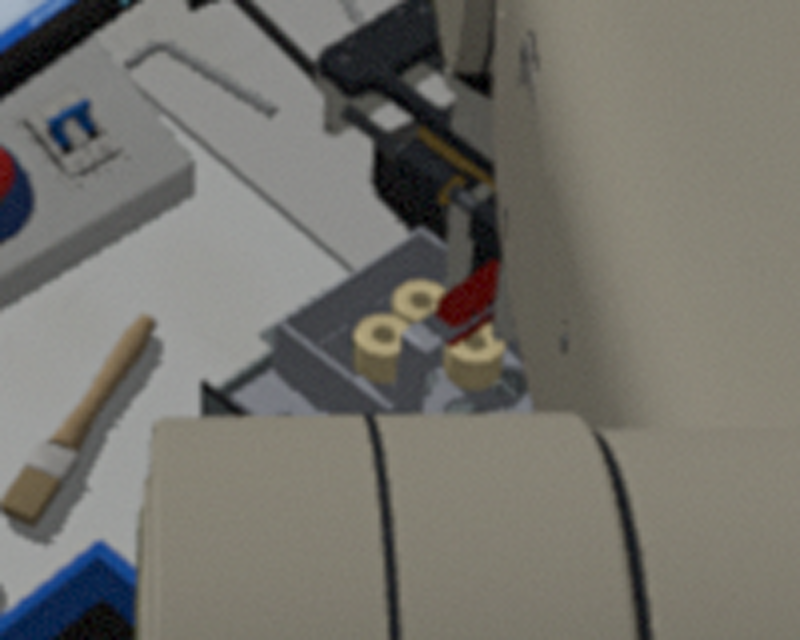

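>>> drive_tool([
  [1,0.7,0.2,0,0,0.03,0],
  [1,0,0,0,0,0.03,0],
  [1,-0.7,-0.2,0,0,0.03,0],
  [1,0,0,0,0,0.03,0],
  [1,0.7,-0.2,0,0,0.03,0],
  [1,0,0,0,0,0.03,0],
  [1,-0.7,0.2,0,0,0.03,0],
  [1,0,0,0,0,0.03,0],
  [1,0,0.7,0,0,0.03,0],
  [1,0,0,0,0,0.03,0],
  [1,0,-0.7,0,0,0.03,0],
  [1,0,0,0,0,0.03,0],
  [1,0,0.7,0,0,0.03,0],
  [1,0,0,0,0,0.03,0],
  [1,0,-0.7,0,0,0.03,0],
  [1,0,0,0,0,0,0],
  [1,0,0,0,0,0,0],
  [1,0,0,0,0,0,0],
])

```text
t: 9.33
tool_pos: [0.5827, -0.4064, 0.1715]
orientation: [-2.187, -2.254, 0.0]
force: [-0.3, -1.1, -5.1]
opening: 0.0163
```

```bash
python3 -c "
from h import *
st(); pic('top','t5.png',(320,190,430,325),4.4); pic('scene','s5.png',(250,130,450,290),4)"
```

```text
{'t': 9.3333, 'q': [-0.6811, 0.4667, 1.2175, -0.0001, 1.4586, -0.7114], 'tool_pos': [0.5827, -0.4064, 0.1715], 'force': [-0.2908, -1.0516, -5.1049], 'opening': 0.0163}
ytool [ 1.     0.03  -0.001] ztool [-0.001  0.001 -1.   ]
```

View pics/t5.png

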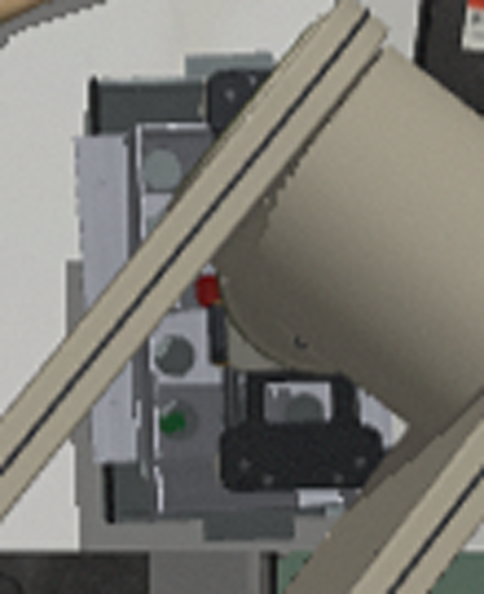

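View pics/s5.png

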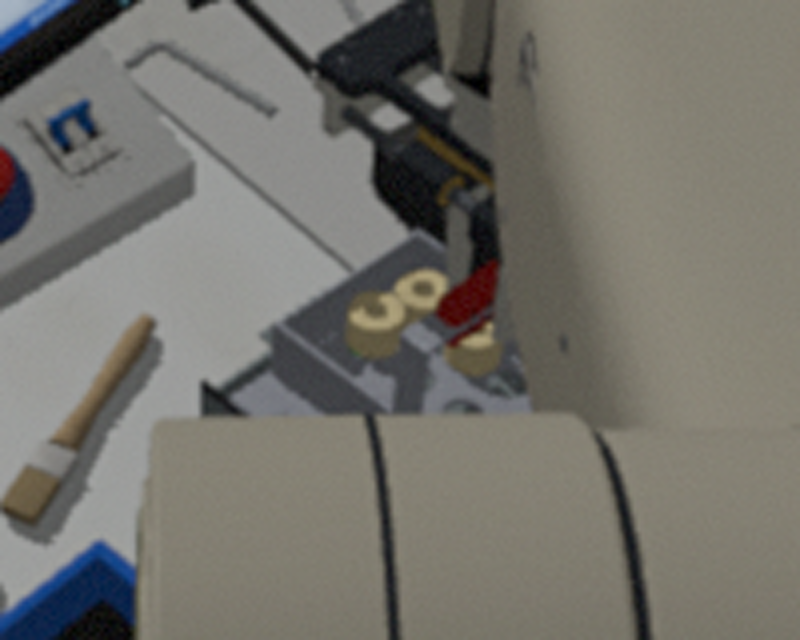

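```bash
python3 -c "
from h import *
pic('scene','s5c.png',(310,180,385,240),10)"
```

```text
(no output)
```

View pics/s5c.png

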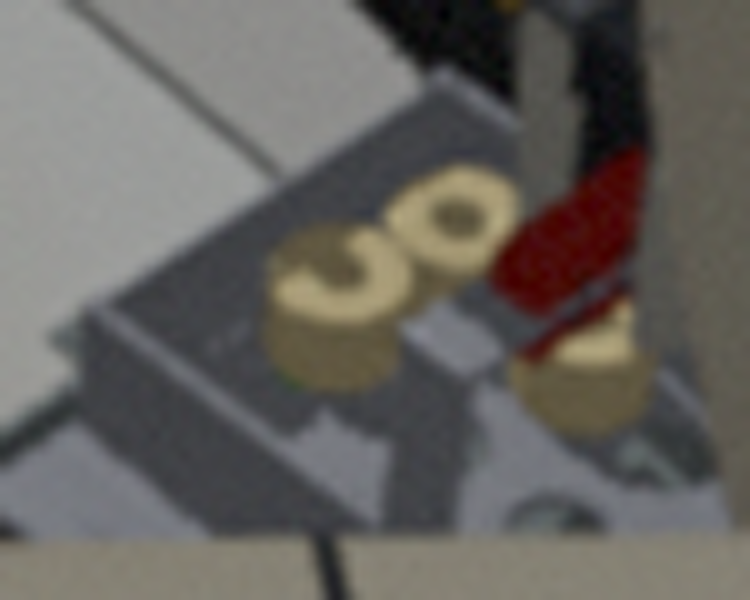

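>>> drive_tool([
  [1,0,0,0.2,0,0,0],
  [1,0,0.1,0.5,0,0,0],
  [1,0,0.3,0.8,0,0,0],
  [1,0,0.7,1.0,0,0,0],
  [1,0.1,1.3,1.2,0,0,0],
  [1,0.15,2.0,1.2,0,0,0],
  [1,0.2,2.8,1.2,0,0,0],
  [1,0.3,3.6,1.2,0,0,0],
  [1,0.35,4.4,1.2,0,0,0],
  [1,0.4,5.2,1.2,0,0,0],
  [1,0.45,6.0,1.2,0,0,0],
  [1,0.5,6.8,1.2,0,0,0],
  [1,0.55,7.6,1.2,0,0,0],
  [1,0.6,8.4,1.2,0,0,0],
  [1,0.7,9.1,1.2,0,0,0],
  [1,0.7,9.6,1.2,0,0,0],
  [1,0.7,9.9,1.2,0,0,0],
  [1,0.7,10.1,1.2,0,0,0],
  [1,0.7,10.1,1.2,0,0,0],
])

```text
t: 11.07
tool_pos: [0.6006, -0.1534, 0.2019]
orientation: [2.187, 2.256, 0.0]
force: [0.5, -0.6, -5.6]
opening: 0.0166
```

```bash
python3 -c "
from h import *
st(); pic('top','t6.png',(200,170,430,340),3.4); pic('scene','s6.png')"
```

```text
{'t': 11.0667, 'q': [-0.3328, 0.205, 1.4816, 0.0001, 1.4548, -0.3639], 'tool_pos': [0.6006, -0.1534, 0.2019], 'force': [0.5346, -0.5999, -5.6053], 'opening': 0.0166}
ytool [1.    0.031 0.   ] ztool [ 0.  0. -1.]
```

View pics/t6.png

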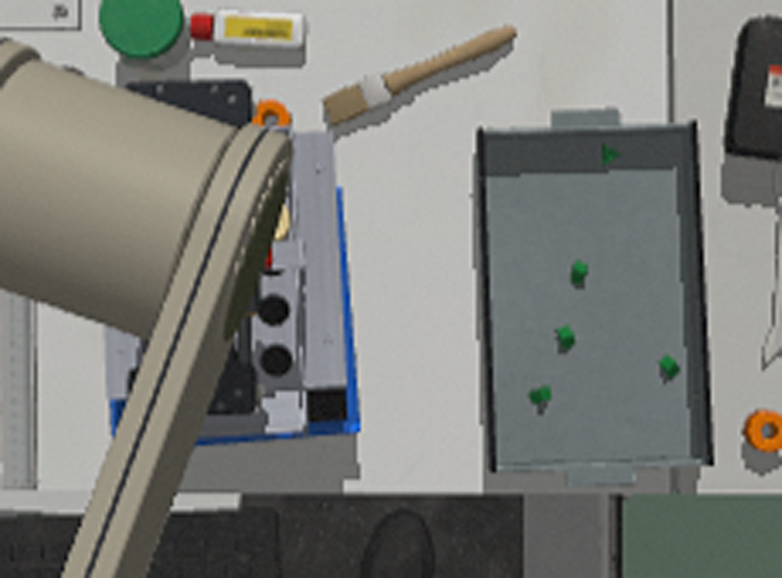

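View pics/s6.png

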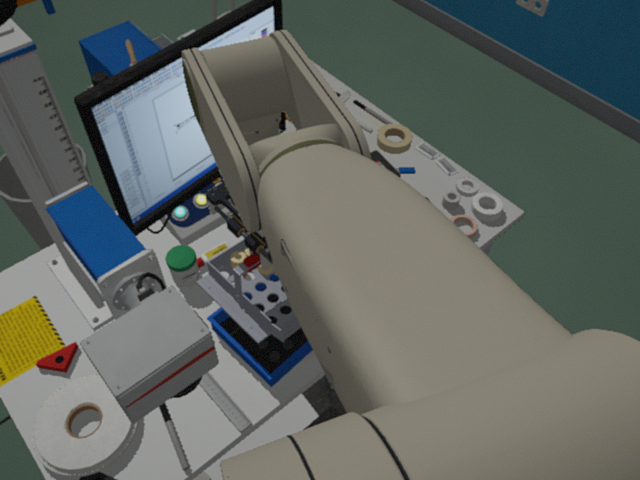

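All five stones lie in the grey box, at crop pixels (610,153), (578,272), (565,337), (540,397) and (668,367). The sieve is level over the blue tray, so I'll start tipping.

>>> drive_tool([
  [1,0,0,-0.1,0,-0.04,0],
  [1,0,0,-0.2,0.003,-0.12,0],
  [1,0,0,-0.25,0.006,-0.2,0],
  [1,0,0,-0.25,0.009,-0.28,0],
  [1,0,0,-0.25,0.011,-0.36,0],
  [1,0,0,-0.25,0.013,-0.44,0],
  [1,0,0,-0.25,0.015,-0.5,0],
  [1,0,0,-0.25,0.017,-0.55,0],
  [1,0,0,-0.25,0.018,-0.6,0],
  [1,0,0,-0.25,0.02,-0.65,0],
  [1,0,0,-0.25,0.021,-0.7,0],
  [1,0,0,-0.25,0.022,-0.75,0],
  [1,0,0,-0.25,0.024,-0.8,0],
  [1,0,0,-0.25,0.026,-0.85,0],
  [1,0,0,-0.25,0.027,-0.9,0],
  [1,0,0,-0.25,0.027,-0.9,0],
  [1,0,0,-0.25,0.027,-0.9,0],
])

```text
t: 12.58
tool_pos: [0.5997, -0.1553, 0.1945]
orientation: [1.665, 1.713, 0.825]
force: [-1.4, -1.2, -4.2]
opening: 0.0167
```

```bash
python3 -c "
from h import *
st(); pic('top','t7.png',(200,170,430,340),3.4); pic('scene','s7.png',(150,180,350,400),2.7)"
```

```text
{'t': 12.5833, 'q': [-0.6078, -0.3908, 2.3067, 0.8934, 0.6392, -1.2155], 'tool_pos': [0.5997, -0.1553, 0.1945], 'force': [-1.3554, -1.1866, -4.1788], 'opening': 0.0167}
ytool [0.623 0.017 0.782] ztool [ 0.782  0.022 -0.623]
```

View pics/t7.png

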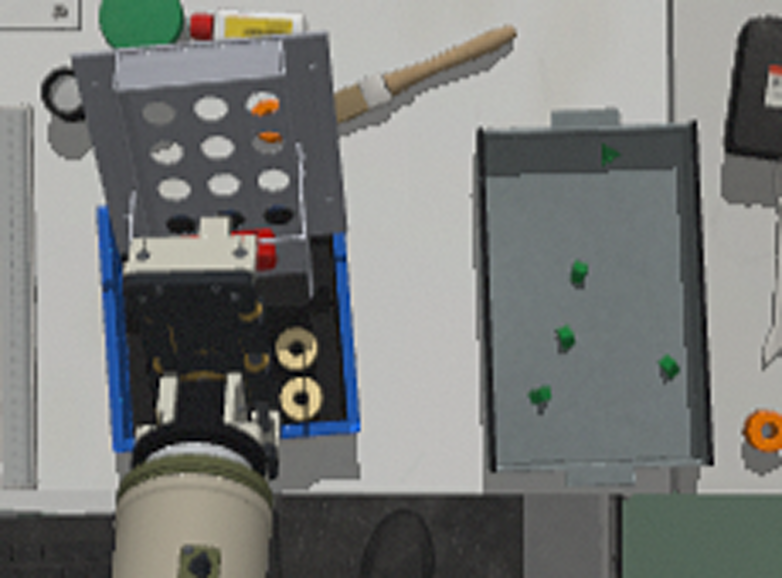

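View pics/s7.png

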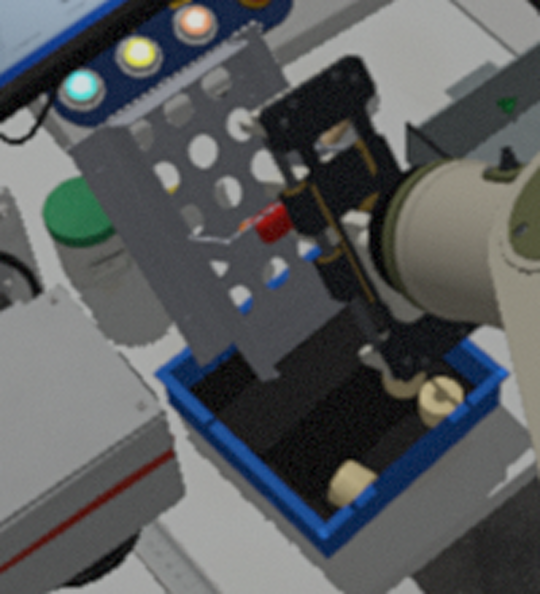

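All three cream bushes are in the tray, at scene-crop pixels (350,482), (440,397) and (400,385), and the sieve plate is empty. Next I'll level the sieve and carry it back.

>>> drive_tool([
  [1,0,0,0.2,-0.003,0.1,0],
  [1,0,0,0.4,-0.006,0.2,0],
  [1,0,0,0.6,-0.009,0.3,0],
  [1,0,0,0.7,-0.012,0.4,0],
  [1,0,0,0.7,-0.015,0.5,0],
  [1,0,0,0.7,-0.018,0.6,0],
  [1,0,0,0.7,-0.021,0.7,0],
  [1,0,0,0.7,-0.024,0.8,0],
  [1,0,0,0.7,-0.026,0.87,0],
  [1,0,0,0.7,-0.027,0.9,0],
  [1,0,0,0.7,-0.027,0.9,0],
  [1,0,0,0.7,-0.027,0.9,0],
])

```text
t: 13.68
tool_pos: [0.6018, -0.1547, 0.2132]
orientation: [2.187, 2.253, 0.0]
force: [-0.1, 0.4, -3.7]
opening: 0.0166
```

```bash
python3 -c "
from h import *
st(); pic('top','t8.png',(200,170,430,340),3.4)"
```

```text
{'t': 13.6833, 'q': [-0.3336, 0.2009, 1.4654, -0.0008, 1.4734, -0.3631], 'tool_pos': [0.6018, -0.1547, 0.2132], 'force': [-0.102, 0.4358, -3.6842], 'opening': 0.0166}
ytool [1.    0.03  0.001] ztool [ 0.001 -0.001 -1.   ]
```

View pics/t8.png

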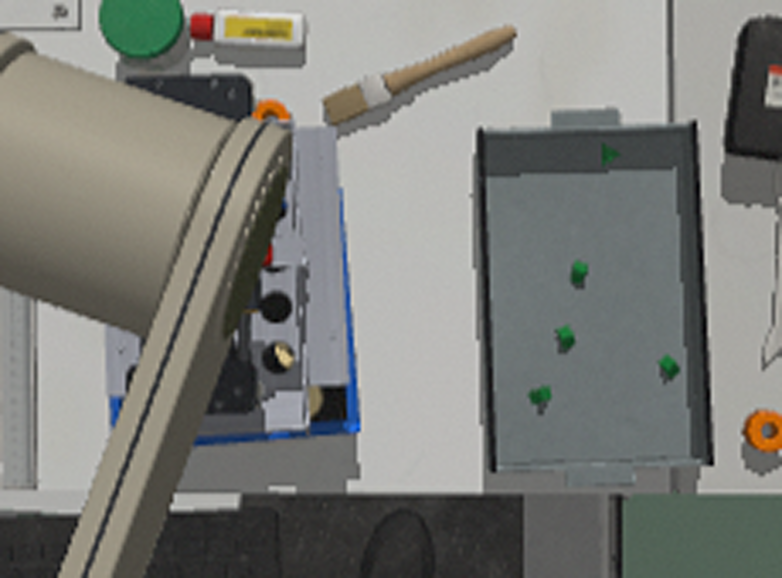

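```bash
python3 -c "
from h import *
import cv2
i=cv2.imread('pics/t8.png')[90:450,60:390]; cv2.imwrite('pics/t8c.png',cv2.resize(i,None,fx=1.65,fy=1.65,interpolation=cv2.INTER_CUBIC))
print('orig right',crop(722,110,.054),crop(740,388,.054),'left',crop(477,118,.054),crop(488,388,.054))
f=lambda a,b,z:w(200+a/3.4-.35,170+b/3.4-.35,z)
print('now right',f(333,125,.115),f(346,387,.115))
"
```

```text
orig right [ 0.66468657 -0.4802326   0.054     ] [ 0.48804006 -0.48922303  0.054     ] left [ 0.65931158 -0.32343143  0.054     ] [ 0.4875956  -0.33009237  0.054     ]
now right [ 0.69747166 -0.2226489   0.115     ] [ 0.5200303  -0.23244328  0.115     ]
```

View pics/t8c.png

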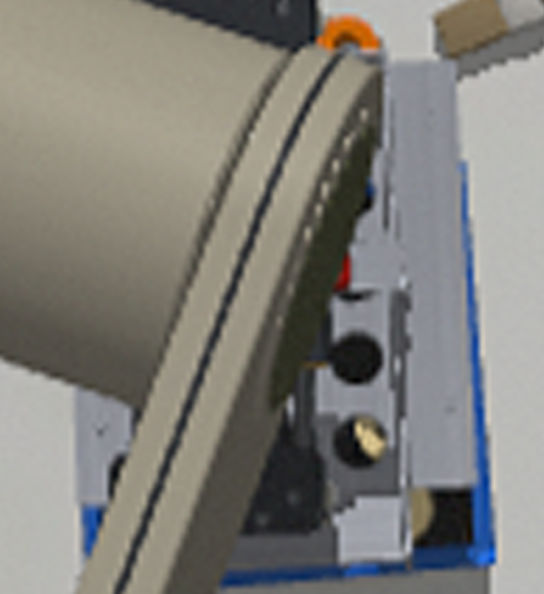

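```bash
python3 -c "
from h import *
f=lambda a,b,z:w(200+a/3.4-.35,170+b/3.4-.35,z)
g=lambda a,b,z:f(60+a/1.65,90+b/1.65,z)
print('grip right end',g(350,272,.213),g(350,272,.22))
print('wing right/left at same row',g(468,400,.115),g(78,400,.115))
print('nose R',g(412,560,.127))
print('hole',g(357,357,.115),g(360,442,.115))
print('walltop R rear',g(385,70,.147))
"
python3 -c "
from h import *
st(); pic('scene','s8.png',(180,200,320,370),4)"
```

```text
grip right end [ 0.60231337 -0.190812    0.213     ] [ 0.60184827 -0.19144191  0.22      ]
wing right/left at same row [ 0.55658259 -0.23065758  0.115     ] [ 0.556226   -0.07127004  0.115     ]
nose R [ 0.49221857 -0.20905404  0.127     ]
hole [ 0.5740188  -0.18517834  0.115     ] [ 0.53940127 -0.18671435  0.115     ]
walltop R rear [ 0.68773885 -0.19814333  0.147     ]
{'t': 13.7333, 'q': [-0.3341, 0.1995, 1.4671, -0.0005, 1.4732, -0.3635], 'tool_pos': [0.6013, -0.1547, 0.2132], 'force': [0.0269, -0.1906, -3.7911], 'opening': 0.0164}
ytool [1.    0.029 0.001] ztool [ 0.002 -0.001 -1.   ]
```

View pics/s8.png

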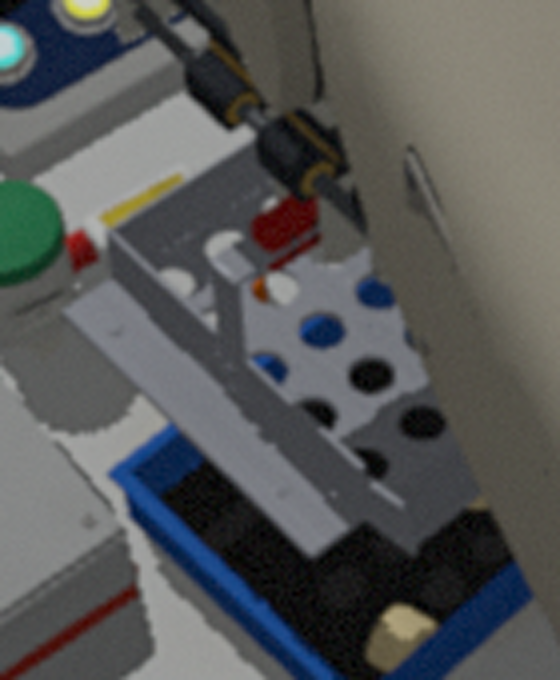

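```bash
python3 -c "
from h import *
for z in(.111,.115,.119,.123): print(z,ws(180+65/4-.4,200+312/4-.4,z),ws(180+310/4-.4,200+555/4-.4,z))
s0=[(330.5,None)]
"
```

```text
0.111 [ 0.68859753 -0.06738695  0.111     ] [ 0.51599994 -0.07763374  0.111     ]
0.115 [ 0.68590987 -0.06631374  0.115     ] [ 0.51408931 -0.0765144   0.115     ]
0.119 [ 0.6832222  -0.06524052  0.119     ] [ 0.51217867 -0.07539506  0.119     ]
0.123 [ 0.68053454 -0.06416731  0.123     ] [ 0.51026804 -0.07427572  0.123     ]
```

>>> drive_tool([
  [1,0,-0.3,0,-0.01,0,0],
  [1,0,-1.0,0,-0.02,0,0],
  [1,-0.1,-2.0,0,-0.03,0,0],
  [1,-0.3,-3.0,0,-0.04,0,0],
  [1,-0.4,-4.0,0,-0.04,0,0],
  [1,-0.6,-5.0,0,-0.04,0,0],
  [1,-0.7,-6.0,0,-0.04,0,0],
  [1,-0.9,-7.0,0,-0.04,0,0],
  [1,-1.1,-8.0,-0.1,-0.04,0,0],
  [1,-1.2,-9.0,-0.3,-0.04,0,0],
  [1,-1.3,-9.6,-0.5,-0.04,0,0],
  [1,-1.34,-10.0,-0.7,-0.04,0,0],
  [1,-1.34,-10.08,-0.8,-0.04,0,0],
  [1,-1.34,-10.08,-0.8,-0.04,0,0],
  [1,-1.34,-10.08,-0.8,-0.04,0,0],
])

```text
t: 15.03
tool_pos: [0.5673, -0.4054, 0.1925]
orientation: [2.168, 2.236, -0.044]
force: [0.5, 1.2, -3.6]
opening: 0.0165
```

```bash
python3 -c "
from h import *
st(); pic('top','t9.png',(320,190,430,325),4.4);pic('scene','s9.png',(250,130,450,290),4)"
```

```text
{'t': 15.0333, 'q': [-0.6784, 0.3964, 1.2695, -0.0309, 1.4516, -0.7057], 'tool_pos': [0.5673, -0.4054, 0.1925], 'force': [0.5034, 1.1505, -3.6078], 'opening': 0.0165}
ytool [ 1.     0.031 -0.002] ztool [-0.    -0.039 -0.999]
```

View pics/t9.png

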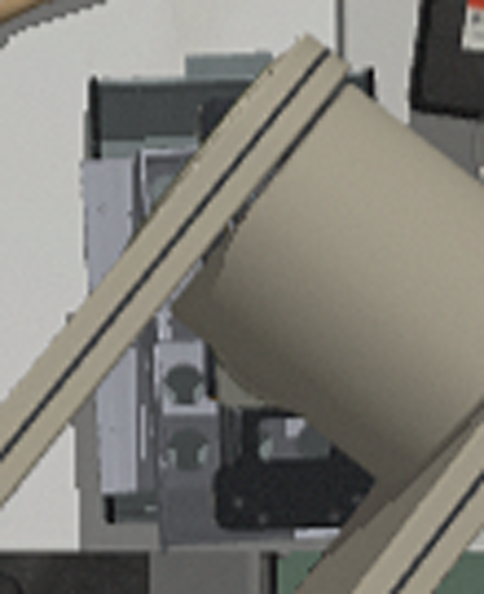

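View pics/s9.png

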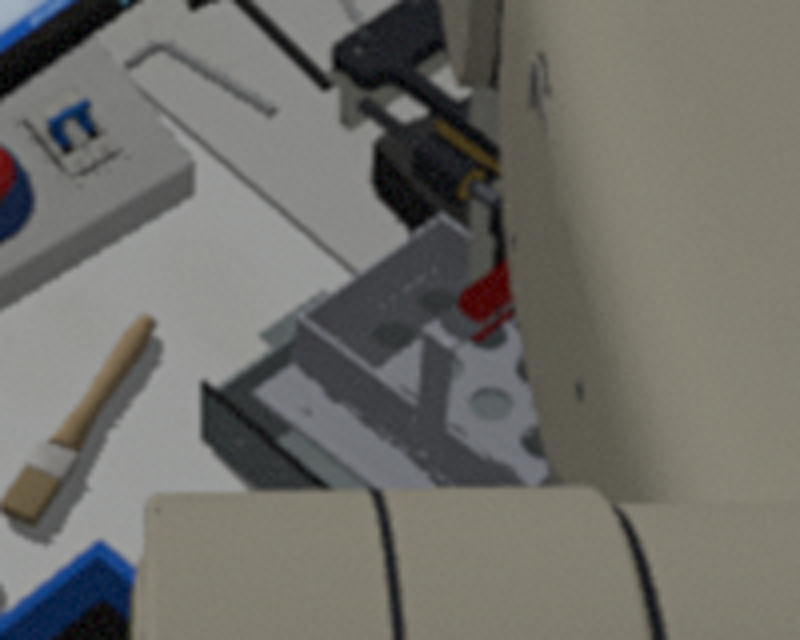

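```bash
python3 -c "
from h import *
st()
f=lambda a,b,z:w(320+a/4.4-.39,190+b/4.4-.39,z)
print('now holes',f(184,384,.0945),f(187,450,.0945),'wing',f(83,160,.0945),f(103,490,.0945))
print('t1 seated holes',f(183,377,.054),f(186,440,.054),'wing',f(90,160,.054),f(105,478,.054))
print('rail t9',f(92,80,.05),f(110,520,.05))
"; python3 -c "
import cv2
i=cv2.imread('pics/t1.png');j=cv2.imread('pics/t9.png')
import numpy as np
cv2.imwrite('pics/cmp.png',cv2.resize(np.hstack([i[:,60:260],j[:,60:260]]),None,fx=2,fy=1))"
```

```text
{'t': 15.1333, 'q': [-0.6777, 0.3957, 1.269, -0.0311, 1.4515, -0.7059], 'tool_pos': [0.5678, -0.4052, 0.1933], 'force': [0.0055, 0.2195, -3.3704], 'opening': 0.0162}
ytool [ 1.     0.031 -0.001] ztool [ 0.    -0.04  -0.999]
now holes [ 0.53531038 -0.37109893  0.0945    ] [ 0.50065503 -0.37248624  0.0945    ] wing [ 0.65427681 -0.3179005   0.0945    ] [ 0.4796134  -0.32817983  0.0945    ]
t1 seated holes [ 0.53906237 -0.37396797  0.054     ] [ 0.50473876 -0.37541747  0.054     ] wing [ 0.65859883 -0.32320685  0.054     ] [ 0.48399394 -0.33109932  0.054     ]
rail t9 [ 0.7038409  -0.32455203  0.05      ] [ 0.46101147 -0.33396379  0.05      ]
```

View pics/cmp.png

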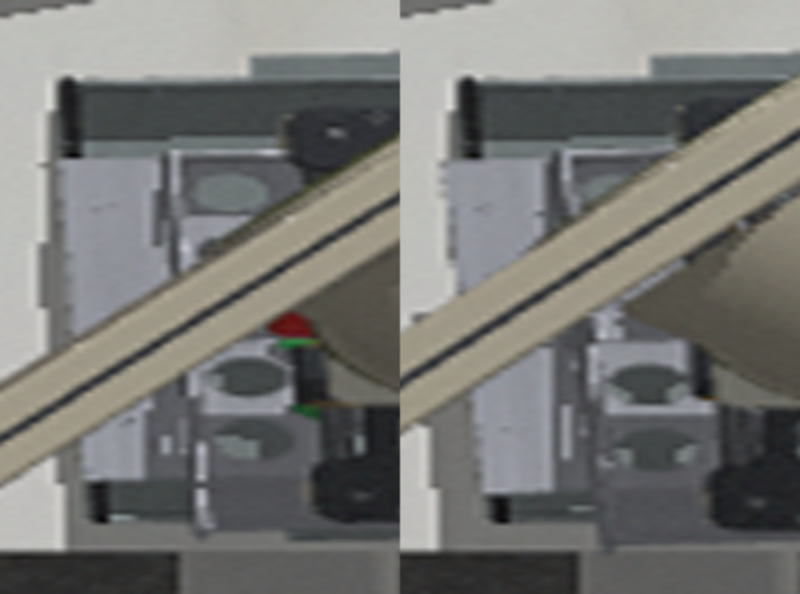

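>>> drive_tool([
  [1,0,-0.08,-0.2,0,0,-0.006],
  [1,0,-0.15,-0.5,0,0,-0.012],
  [1,0,-0.15,-0.8,0,0,-0.012],
  [1,0,-0.15,-1.0,0,0,-0.012],
  [1,0,-0.15,-1.1,0,0,-0.012],
  [1,0,-0.15,-1.1,0,0,-0.012],
  [1,0,-0.15,-1.1,0,0,-0.012],
])

```text
t: 15.72
tool_pos: [0.567, -0.41, 0.165]
orientation: [2.182, 2.222, -0.045]
force: [-0.3, 0.3, -3.8]
opening: 0.0164
```

```bash
python3 -c "
from h import *
st(); pic('top','t10.png',(320,190,430,325),4.4);pic('scene','s10.png',(290,180,390,260),8)"
```

```text
{'t': 15.7167, 'q': [-0.6836, 0.4202, 1.2901, -0.0317, 1.4072, -0.6968], 'tool_pos': [0.567, -0.41, 0.165], 'force': [-0.3231, 0.3403, -3.8366], 'opening': 0.0164}
ytool [ 1.     0.018 -0.002] ztool [-0.001 -0.04  -0.999]
```

View pics/t10.png

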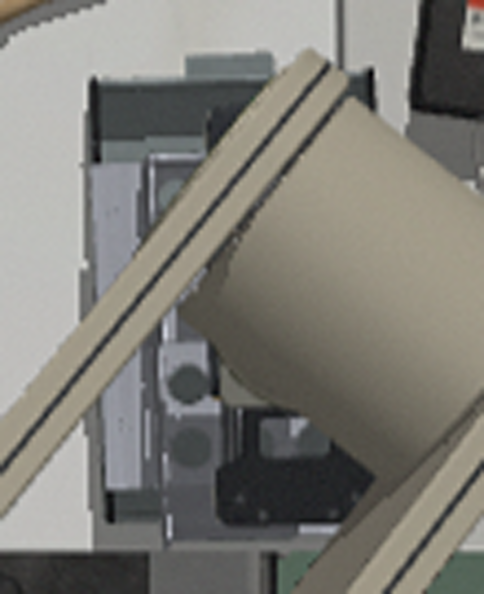

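View pics/s10.png

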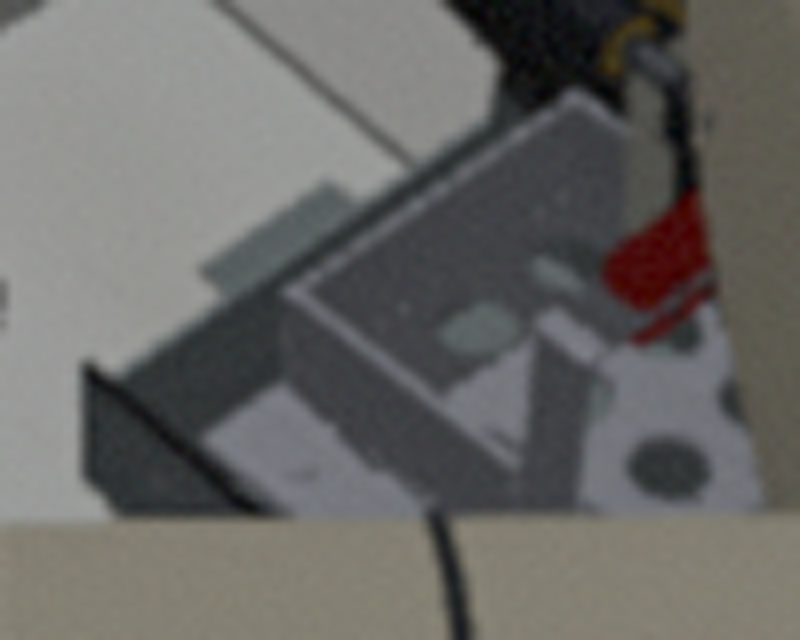

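```bash
python3 -c "
from h import *
f=lambda a,b,z:w(320+a/4.4-.39,190+b/4.4-.39,z)
z=.067
print(f(187,384,z),f(191,447,z),'wing',f(90,163,z),f(107,488,z))
"
```

```text
[ 0.535267   -0.37502864  0.067     ] [ 0.50135667 -0.37699555  0.067     ] wing [ 0.65556338 -0.32269949  0.067     ] [ 0.47924858 -0.33157116  0.067     ]
```

>>> drive_tool([
  [1,0,0.01,-0.1,0,0,-0.003],
  [1,0,0.02,-0.2,0,0,-0.005],
  [1,0,0.02,-0.3,0,0,-0.005],
  [1,0,0.02,-0.4,0,0,-0.005],
  [1,0,0.02,-0.46,0,0,-0.005],
  [1,0,0.02,-0.5,0,0,-0.005],
  [1,0,0.02,-0.5,0,0,-0.005],
])

```text
t: 16.4
tool_pos: [0.5673, -0.4098, 0.1531]
orientation: [2.187, 2.216, -0.045]
force: [0.6, -0.8, -0.9]
opening: 0.0166
```

```bash
python3 -c "
from h import *
st(); pic('top','t11.png',(320,190,430,325),4.4);pic('scene','s11.png',(290,180,390,260),8)"
```

```text
{'t': 16.4, 'q': [-0.6829, 0.4279, 1.3024, -0.032, 1.3862, -0.6905], 'tool_pos': [0.5673, -0.4098, 0.1531], 'force': [0.5698, -0.7842, -0.8863], 'opening': 0.0166}
ytool [ 1.     0.013 -0.001] ztool [-0.    -0.04  -0.999]
```

View pics/t11.png

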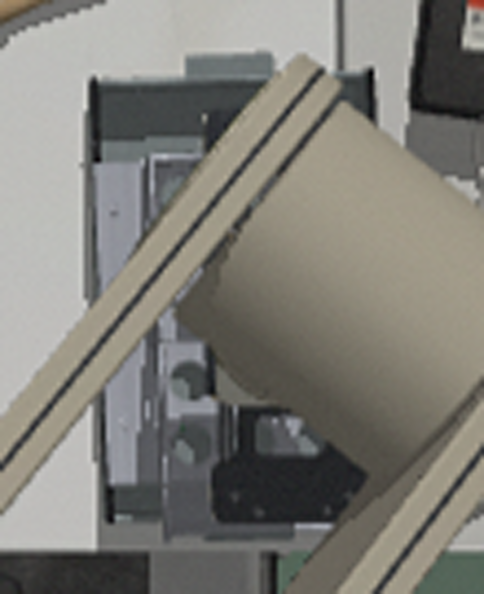

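View pics/s11.png

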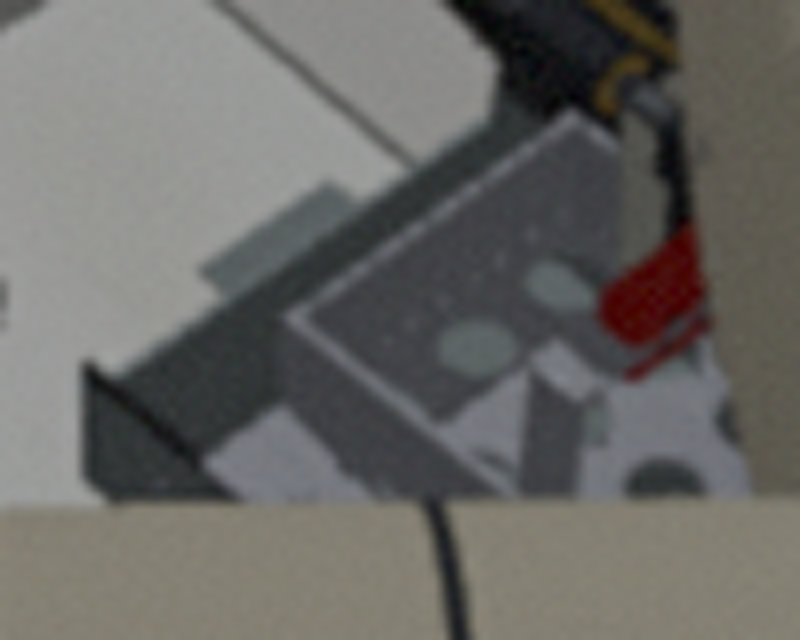

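>>> drive_tool([
  [1,0,0,-0.04,0,0,0],
  [1,0,0,-0.05,0,0,0],
  [1,0,0,-0.05,0,0,0],
  [0.5,0,0,-0.05,0,0,0],
  [0.5,0,0,-0.05,0,0,0],
  [0.5,0,0,-0.05,0,0,0],
  [0.5,0,0,-0.05,0,0,0],
  [0.5,0,0,-0.05,0,0,0],
  [0.5,0,0,-0.05,0,0,0],
  [0.5,0,0,-0.05,0,0,0],
  [0.5,0,0,-0.05,0,0,0],
  [0.5,0,0,-0.05,0,0,0],
])

```text
t: 17.5
tool_pos: [0.5671, -0.4096, 0.1516]
orientation: [2.187, 2.216, -0.045]
force: [-0.7, -0.4, -0.3]
opening: 0.0463
```

```bash
python3 -c "
from h import *
st()"
```

```text
{'t': 17.5, 'q': [-0.6829, 0.429, 1.3037, -0.032, 1.3844, -0.6904], 'tool_pos': [0.5671, -0.4096, 0.1516], 'force': [-0.6792, -0.3514, -0.3237], 'opening': 0.0463}
ytool [ 1.     0.013 -0.001] ztool [-0.001 -0.04  -0.999]
```

Released. I'll rise and then retreat towards the start for a clear view.

>>> drive_tool([
  [0.5,0,0,0.5,0,0,0],
  [0.5,0,0,1.5,0,0,0],
  [0.5,0,0,2.5,0,0,0],
  [0.5,0,0,3.5,0,0,0],
  [0.5,0,0,4.2,0,0,0],
  [0,-4,-2,4.2,0,0,-0.3],
  [0,-8,-3.5,4.2,0,0,-0.6],
  [0,-16,-6.5,4.2,0,0,-1.3],
  [0,-16,-6.5,4.2,0,0,-1.3],
  [0,-16,-6.5,4.2,0,0,-1.3],
  [0,-16,-6.5,4.2,0,0,-1.3],
  [0,-16,-6.5,4.2,0,0,-1.3],
  [0,-16,-6.5,4.2,0,0,-1.3],
  [0,-16,-6.5,4.2,0,0,-1.3],
  [0,-16,-6.5,4.2,0,0,-1.3],
  [0,-16,-6.5,4.2,0,0,-1.3],
  [0,-16,-6.5,4.2,0,0,-1.3],
  [0,-16,-6.5,4.2,0,0,-1.3],
])

```text
t: 19.0
tool_pos: [0.1664, -0.5726, 0.2576]
orientation: [3.104, 0.442, -0.062]
force: [0.7, -0.5, 0.1]
opening: 0.0928
```

```bash
python3 -c "
from h import *
st(); pic('top','t12.png',(215,165,425,325),3.8);pic('scene','s12.png',(150,170,450,395),2.66)"
```

```text
{'t': 19.0, 'q': [-1.3505, 0.1156, 1.4793, -0.0395, 1.5445, -0.0615], 'tool_pos': [0.1664, -0.5726, 0.2576], 'force': [0.7, -0.489, 0.1083], 'opening': 0.0928}
ytool [ 0.279 -0.96  -0.   ] ztool [-0.038 -0.011 -0.999]
```

View pics/t12.png

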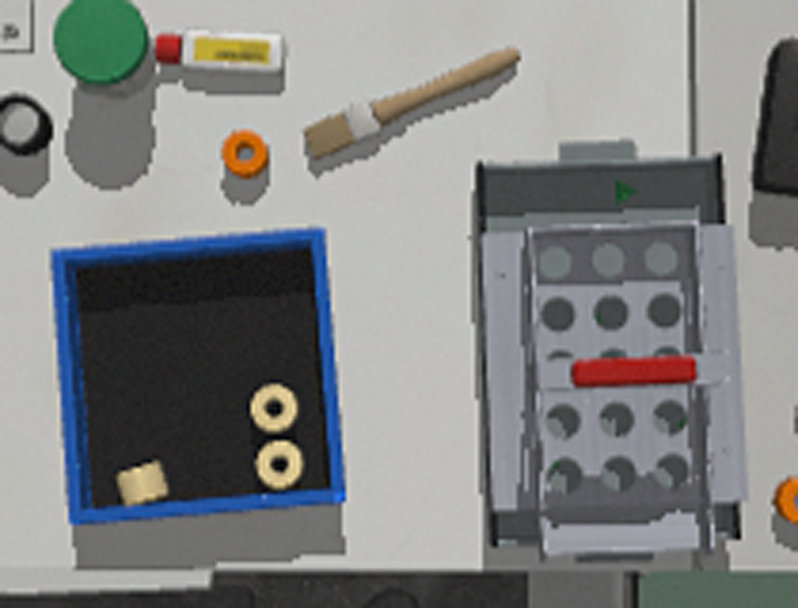

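View pics/s12.png

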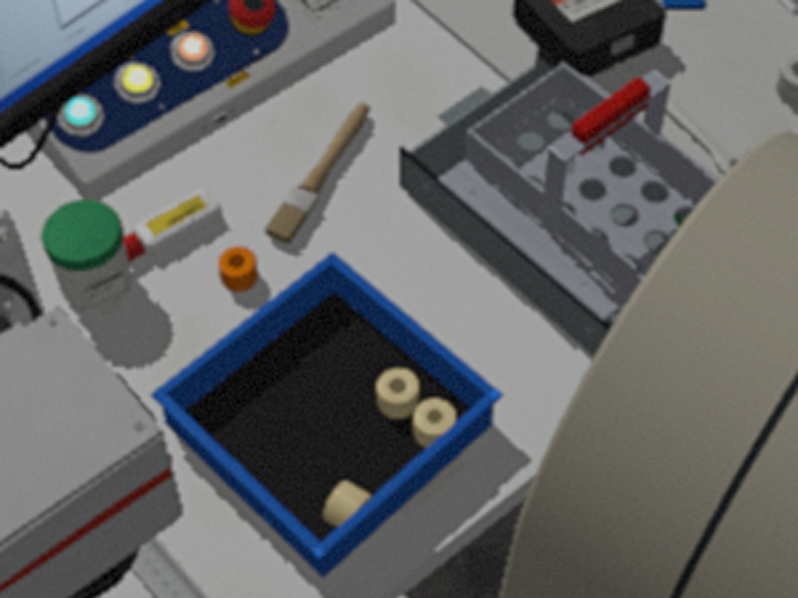

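```bash
python3 -c "
import cv2,numpy as np
from plant import robot
a=cv2.imread('pics/top0.png')[200:320,335:415]; b=np.ascontiguousarray(robot.read_camera('top')['image'][:,:,::-1])[200:320,335:415]
cv2.imwrite('pics/c2.png',cv2.resize(np.hstack([a,b]),None,fx=5,fy=5,interpolation=cv2.INTER_CUBIC))
a=cv2.imread('pics/scene0.png')[185:300,300:400]; b=np.ascontiguousarray(robot.read_camera('scene')['image'][:,:,::-1])[185:300,300:400]
cv2.imwrite('pics/c3.png',cv2.resize(np.hstack([a,b]),None,fx=4,fy=4,interpolation=cv2.INTER_CUBIC))
"
```

```text
(no output)
```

View pics/c2.png

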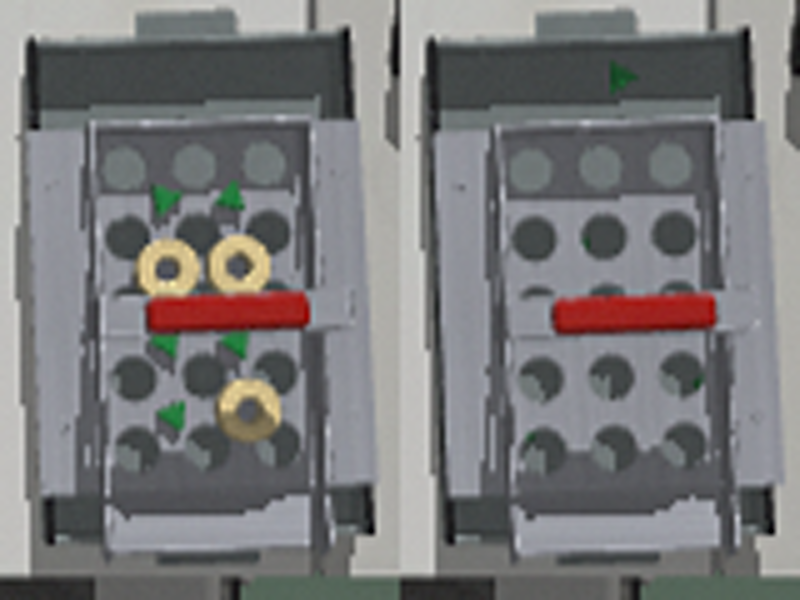

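View pics/c3.png

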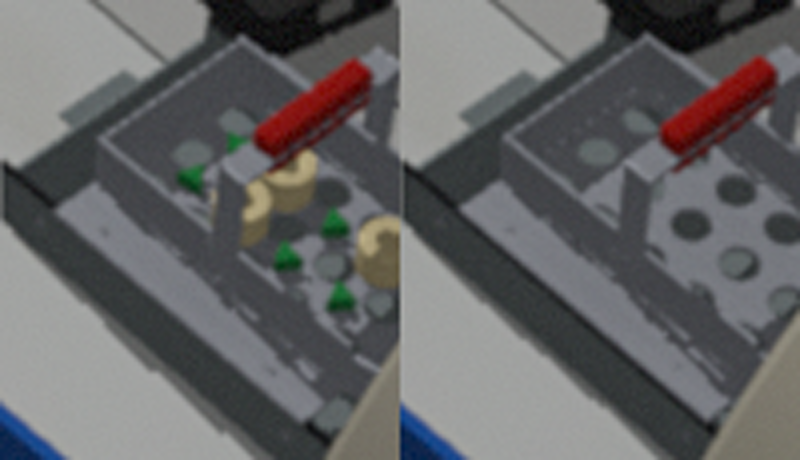

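```bash
python3 -c "
from plant import robot
print(robot.close_job())"
```

```text
the job is handed in; nothing more can be done
None
```

The job is handed in after about 19 s of the 72 s allowed; closing it gave no verdict.

- **Stones:** I shook the sieve by its red grip, held just above the catch box. With the sieve moved off, a picture taken before tipping showed all five stones inside the box.
- **Bushes:** I tipped them over the nose into the blue tray. The last pictures show all three there, two standing and one on its side, and the sieve plate empty.
- **Sieve:** It is back on the rails. Compared with the first picture it has moved about 3 mm towards -y, right at the limit of the 3 mm play. The grip and plate moved by the same amount, so it looks level with both runners between the rails. The right-hand runner itself was hidden from the cameras, so I judged it from those shifts and did not see it directly.
- **Grip slip:** The sieve rolled about 2° in the jaws during shaking. I corrected this before setting it down, and the wrist force fell from 3.8 N to about 1 N as it came onto the rails.
- **Everything else:** The tub, brush, grease tube, loupe and orange rings were not touched. The arm is back near its start and touches nothing.

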